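# Close up the dish reader and hold its panel shut

### The arm

A 6-joint arm with a two-finger parallel gripper is mounted at the origin on the work surface. World frame = base frame: x ahead of the robot, y to its left, z up, the work surface at z = 0. Lengths are in mm, angles in rad, forces in N, time in s.
With the tool pointing down it reaches from about 275 to 825 mm from the base axis. Payload 5.2 kg.
Tool frame: the origin (TCP) lies at the very end of the fingers, on their centre line; the grasp point (between the pads) lies 19 mm behind it; z points along the fingers, y is the direction in which the jaws open and shut (so a half turn about z gives the same grasp; the last joint's range is limited). The gripper opens to 93 mm and grips with 3 to 60 N. Pads are 15 mm wide; open, the fingers measure 128 mm over their backs; the gripper's body (75 mm by 188 mm) begins 65 mm behind the grasp point.
Start: joints at [-1.362, 0.259, 1.535, -0, 1.348, -0.203], TCP at [220.163, -504.017, 218.653] pointing down, gripper open.
Joint ranges: [-3.14, 3.14], [-0.91, 2.08], [0.19, 2.58], [-1.22, 4.36], [0.22, 2.71], [-3.12, 3.12]. Speed limits (rad/s): [2.57, 2.57, 3.14, 3.14, 3.14, 3.14].

### API

Orientations are given as [roll, pitch, yaw] about the fixed x, y, z axes, in that order (R = Rz(yaw) Ry(pitch) Rx(roll)).
In Python, from bench import robot gives the robot as it stands. The module is installed in compiled form; this text tells all that it offers. Calls block until the motion is done:
- robot.move_ptp(position, orientation): joint-space move of the TCP to a pose.
- robot.move_linear(position, ori=None, speed=150, f_stop=None): straight line of the TCP; ori=None keeps the orientation; speed is the mean speed in mm/s. With f_stop (N) it stops when the force on the tool has changed by that much, and returns True; else False.
- robot.move_j(angles): joint-space move.
- robot.move_gripper(opening): opening from 0.0 (shut) to 1.0 (fully open); the grip force is fixed at half the most; returns when the fingers have stopped.
- robot.sleep(seconds).
- robot.inverse_kinematics(position, orientation): joint angles nearest the present ones, or None.
- robot.get_image(name): name is "scene" or "top" or "wrist"; returns a dict with "img" (400x640x3 uint8, blue, green, red), "fovy" (degrees; the focal length in pixels is half the picture's height over the tangent of half this angle, whatever the lens; pixels are square), "cx", "cy" (the principal point, pixels), "eye" and "orientation" of the camera in the world. Camera axes: x right, y down, z forward; pixel columns grow to the right and rows downward; lengths in mm; the calibration is good to about 2 mm. A picture is of the moment at which its call begins. There is no depth.
A pose or a line that the arm cannot do raises robot.MotionError and nothing moves.
- robot.hand_in(): hands the job in, once; it reports no verdict.
Readings, each from a call of its own:
- robot.current_t(): time.
- robot.current_qpos(): joint angles.
- robot.current_joint_vel(): joint speeds.
- robot.current_joint_efforts(): joint torques, N m.
- robot.current_tcp_pos(): TCP position.
- robot.current_eef_rot(): TCP orientation.
- robot.current_contact_force(): force on the tool from outside, world axes, zero at the start.
- robot.current_ft_torque(): the same for the moment, N m.
- robot.current_gripper_width(): opening from 0.0 (shut) to 1.0 (fully open).
Only numpy, scipy, OpenCV 4.12 (cv2) and the standard library are available. Lean on these libraries where they do the work, as an engineer would, in place of code of your own. Each camera call takes 0.05 s, during which the arm holds its last target.

### The job

Get the dish reader ready for its exposure: first slide the dish carriage fully home to its stop inside the hood, then turn the orange quarter-turn fastener until its white line runs along the white marks on the panel, so that its pin lines up with the slot. Then press the access panel down flush on the hood's frame with the fingers and finish holding it there, because its springs lift it as soon as it is let go. Leave the two tip boxes and the rack of dishes where they stand.

Things in the scene. Friction and masses are not known exactly. Their poses are not given: they have to be found in the camera images.
- carriage_handle (a point): Blue upright paddle on the outer end of the dish carriage (aluminium tray with a red and yellow dish): 40 mm long (its x), 12 mm thick (its y), top 100 mm above the bench; this point is at its centre, 15 mm below the top. Axes are the reader's: x away from the robot, y out of the hood, z up. Home, the paddle is 75 mm clear of the hood's open face. The hood's walls end 95 mm above the bench.
- carriage (a joint): Travel of the dish carriage in m: 0 = home against the solid stop inside the hood, growing to 0.16 as it is drawn out along the reader's +y (paddle side). Slides with about 2 N of friction and stays where it is left.
- fastener_grip (a point): Grip of the quarter-turn fastener: orange upright bar 44 mm long (its x), 12 mm thick (its y), standing 32 mm above the panel, a white line along its top. This point is on the turning axis, 22 mm above the panel's upper face, 10 mm below the bar's top (131 mm above the bench). The frame turns with the bar, z up; it goes down with the panel.
- fastener (a joint): Fastener angle in rad, counter-clockwise from above positive, -0.6 to 1.6. 0 = bar and white line along the white marks on the panel (reader's x), cross-pin under the panel in line with the frame's slot. No stop or click at 0; stays where left (0.04 N m friction). Within about 0.12 of 0 the pin enters freely; over about 0.25 off it sits on the slot's lips and the panel cannot go down.
- press_pad (a point): Centre of the round black pad (38 mm across, thin), a good place to press on the access panel: a level dark grey-blue plate 164 (x) x 150 (y) x 6 mm on top of the white hood. The pad is 42 mm from the plate's centre along +x, 77 mm beyond the fastener's axis. The point is at the panel's upper face (109 mm above the bench when up, 101 when down); axes are the reader's.
- panel (a joint): How far the access panel is pressed down, in m: 0 = raised 8 mm off the hood's frame on its springs, 0.008 = flush on the frame (solid). Moves straight down; the springs push up with about 4 N at the top and 10 N when flush, and lift it whenever it is let go.
- panel_plate: The access panel's plate, origin at the centre of its underside, axes as the reader's. It carries the fastener.
- tip_box_near: Bystander, not to be disturbed: navy pipette-tip box with a pale orange lid, 87 x 122 x 63 mm, standing just beyond the reader's hood. Origin at the centre of its underside.
- dish_rack: Bystander, not to be disturbed: white rack with two stacks of red and yellow culture dishes, 80 x 150 x 92 mm, standing beyond the reader. Origin at the centre of its underside.
- tip_box_side: Bystander, not to be disturbed: navy tip box like the other one, 87 x 122 x 63 mm, on the left of the bench. Origin at the centre of its underside.

How it is judged (in metres and radians):
On the way, in this order (a step that is already met when the one before it is completed fails the run):
1. the dish carriage is fully home (within 5 mm of its stop) (value of joint carriage below 0.005 m), for 0.2 s.
2. the carriage is home and the fastener is aligned with the slot (within 0.2 rad) (value of joint carriage below 0.005 m and value of joint fastener between -0.2 and 0.2 rad), for 0.2 s.
At the end, for the whole second after the job is handed in: The carriage is within 5 mm of its stop, the fastener within 0.2 rad of the slot's direction, and the fingers are pressing the panel (more than 3 N) so that it is within 2 mm of flush on the frame, through the last second (all of step 2 and value of joint panel above 0.006 m and contact force between the fingers and panel_plate above 3 N); the arm keeps its last pose, push and grip.
It fails at once if a tip box or the dish rack was moved more than 30 mm (distance of any of tip_box_near, dish_rack, tip_box_side from where it was at the start of the episode above 0.03 m).
It also fails if it takes over 58 s, if anything falls off the work surface, if the arm or the gripper's body presses on something with over 40 N, if the wrist force passes 120 N, or if a joint passes its speed limit or range.

## Working session

There is one attempt and no reset: what is moved stays moved. The work goes in short steps, each a Python script; the robot and the scene stay as the last script left them, time stands still between calls to the robot, and variables do not carry over. Pictures are saved under pics/ and viewed, and the job is handed in when it is done.

```bash
mkdir -p pics; python3 - <<'E'
from bench import robot
import cv2
for n in ["scene","top","wrist"]:
    d=robot.get_image(n); cv2.imwrite(f"pics/{n}0.png",d["img"])
    print(n,d["fovy"],d["cx"],d["cy"],d["eye"],d["orientation"])
print(robot.current_t(),robot.current_eef_rot())
E
```

```text
scene 42.56769430031375 323.62186599122504 201.29303312556306 [1133.53475325  645.79927105 1154.3423038 ] [-2.52784655 -0.01546592  2.32141867]
top 42.870204687537324 323.7577336011017 196.2320205708212 [ 477.44107881  138.83872935 1503.01849309] [-3.07335684  0.01492483 -1.54242376]
wrist 65.81279684110044 317.5318323412904 197.39844639496718 [ 287.17492999 -474.31457318  383.67831922] [ 2.86973542e+00  2.26863527e-03 -1.15867340e+00]
0.15 [-3.14025362e+00 -2.64734716e-04  4.11822680e-01]
```

View pics/scene0.png

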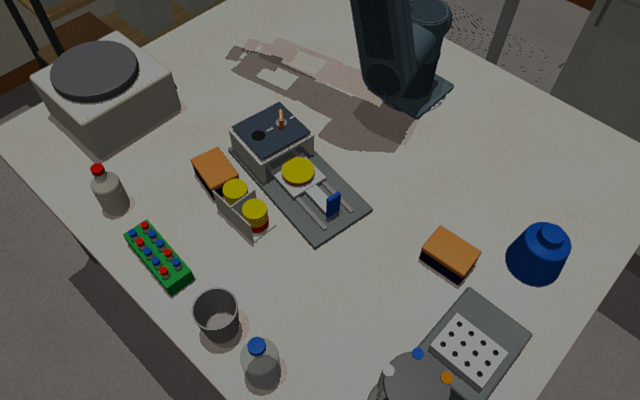

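View pics/top0.png

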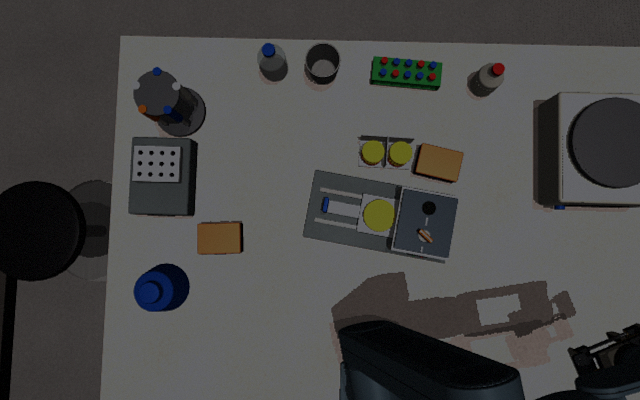

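View pics/wrist0.png

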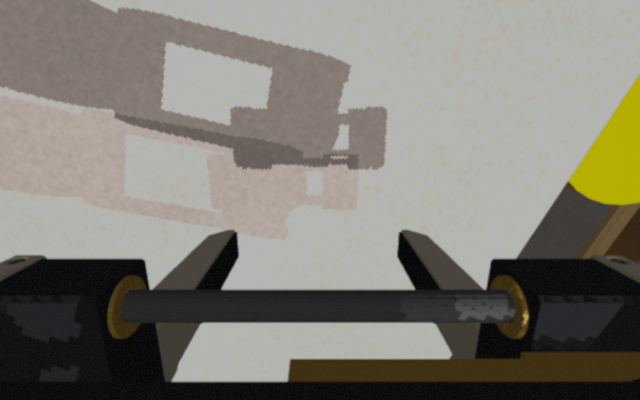

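The top view shows the reader with the paddle near (325,205), pad near (429,208) and orange bar near (425,236). I'll zoom in to measure them.

```bash
cat > h.py <<'E'
import numpy as np, cv2
from scipy.spatial.transform import Rotation as R
from bench import robot
def ray(d,px):
    f=200/np.tan(np.radians(d["fovy"])/2)
    v=np.array([(px[0]-d["cx"])/f,(px[1]-d["cy"])/f,1.])
    return np.array(d["eye"]),R.from_euler("xyz",d["orientation"]).as_matrix()@v
def at_z(d,px,z):
    e,v=ray(d,px); return e+v*(z-e[2])/v[2]
def proj(d,p):
    f=200/np.tan(np.radians(d["fovy"])/2)
    c=R.from_euler("xyz",d["orientation"]).as_matrix().T@(np.array(p)-np.array(d["eye"]))
    return np.array([d["cx"]+f*c[0]/c[2],d["cy"]+f*c[1]/c[2]])
def crop(d,box,s,name):
    x0,y0,x1,y1=box
    im=cv2.resize(d["img"][y0:y1,x0:x1],None,fx=s,fy=s,interpolation=cv2.INTER_CUBIC)
    im=np.clip(im.astype(float)*1.5,0,255).astype(np.uint8)
    cv2.imwrite("pics/"+name,im)
E
python3 - <<'E'
from h import *
d=robot.get_image("top"); crop(d,(295,160,475,275),4.4,"topc.png")
d=robot.get_image("scene"); crop(d,(220,90,380,250),3.7,"scenec.png")
E
```

```text
(no output)
```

View pics/topc.png

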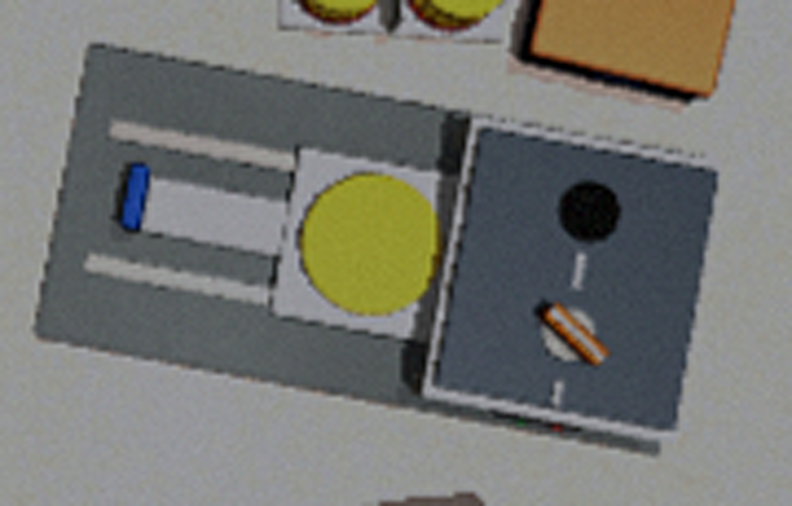

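View pics/scenec.png

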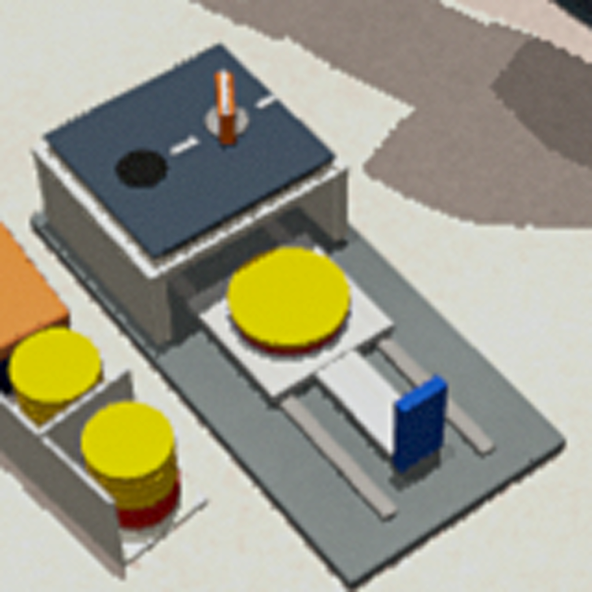

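```bash
python3 - <<'E'
from h import *
d=robot.get_image("top")
P=lambda u,v,z: at_z(d,(295+(u+.5)/4.4-.5,160+(v+.5)/4.4-.5),z)
c=[P(u,v,109) for u,v in((475,128),(717,170),(675,430),(437,385))]
for q in c: print(q.round(1))
print("cent",np.mean(c,0)); 
ex=(c[0]-c[3]+c[1]-c[2]); ey=(c[0]-c[1]+c[3]-c[2])
print("yaw", np.arctan2(ex[1],ex[0]),np.arctan2(-ey[0],ey[1]), np.linalg.norm(ex)/2,np.linalg.norm(ey)/2)
pad=P(590,211,109);print("pad",pad)
m1=P(580,270,109);m2=P(558,392,109);print("marks yaw",np.arctan2(*(m1-m2)[[1,0]]))
a=P(551,308,131);b=P(601,358,131);print("bar",a,b,(a+b)/2,np.arctan2(*(a-b)[[1,0]]))
a=P(140,165,100);b=P(132,230,100);print("paddle",a,b,(a+b)/2)
s=robot.get_image("scene")
Q=lambda u,v,z: at_z(s,(220+(u+.5)/3.7-.5,90+(v+.5)/3.7-.5),z)
print("scene pad",Q(140,168,109)); print("bar ends",Q(223,72,131),Q(228,117,131))
print("paddle top",Q(397,405,100),Q(443,382,100))
sc=[Q(u,v,109) for u,v in((46,137),(220,45),(333,157),(157,255))]; print(np.mean(sc,0),np.array(sc).round(0))
E
```

```text
[598.7 -52.9 109. ]
[ 576.6 -203.2  109. ]
[ 415.3 -179.2  109. ]
[438.7 -32.3 109. ]
cent [ 507.31129994 -116.9228494   109.        ]
yaw -0.13814184679241623 -0.1518484898489261 162.15052199201176 150.3032831573844
pad [ 548.91703248 -125.03206691  109.        ]
marks yaw -0.16295641562812482
bar [487.99770962 -98.03953157 131.        ] [ 458.52077344 -128.81921282  131.        ] [ 473.25924153 -113.42937219  131.        ] 0.807014745964459
paddle [570.46770236 155.04349003 100.        ] [529.55731454 158.90836058 100.        ] [550.01250845 156.9759253  100.        ]
scene pad [ 546.70202414 -126.69369148  109.        ]
bar ends [ 449.72045983 -136.99920633  131.        ] [ 479.64027063 -100.92823896  131.        ]
paddle top [568.45269135 152.42552755 100.        ] [532.39184125 162.13701586 100.        ]
[ 506.3423006  -116.20861612  109.        ] [[ 574. -200.  109.]
 [ 416. -177.  109.]
 [ 440.  -32.  109.]
 [ 595.  -57.  109.]]
```

```bash
cat >> h.py <<'E'
PSI=-0.148
C=np.array([507.,-117.])
EX=np.array([np.cos(PSI),np.sin(PSI)]); EY=np.array([-np.sin(PSI),np.cos(PSI)])
def rd(x,y,z): return [*(C+x*EX+y*EY),z]
E
python3 - <<'E'
from h import *
for yaw in (PSI+np.pi/2,PSI-np.pi/2):
    print(yaw,robot.inverse_kinematics(rd(1,312,180),[np.pi,0,yaw]))
for yaw in (.83,PSI):
    print(yaw,robot.inverse_kinematics(rd(-35,0,113),[np.pi,0,yaw]))
E
```

```text
1.4227963267948966 [ 1.42541147e-01  3.50395485e-01  1.50349933e+00 -4.44089210e-16
  1.28769784e+00  2.90541147e-01]
-1.7187963267948965 [ 0.14254115  0.35039549  1.50349933  0.          1.28769784 -2.85105151]
0.83 [-4.62750008e-01  2.45911992e-01  1.83404341e+00 -4.44089210e-16
  1.06163725e+00  2.78046319e-01]
-0.148 [-4.62750008e-01  2.45911992e-01  1.83404341e+00 -4.44089210e-16
  1.06163725e+00  1.25604632e+00]
```

```bash
python3 - <<'E'
from h import *
yaw=PSI+np.pi/2; o=[np.pi,0,yaw]
robot.move_gripper(0.0)
robot.move_ptp(rd(1,315,180),o)
robot.move_linear(rd(1,315,76),o,speed=120)
print(robot.current_t(),robot.current_contact_force())
s=robot.move_linear(rd(1,130,76),o,speed=45,f_stop=14)
p=robot.current_tcp_pos(); print(s,robot.current_t(),p,(p[:2]-C)@EX,(p[:2]-C)@EY,robot.current_contact_force())
d=robot.get_image("scene"); crop(d,(220,90,380,250),3.7,"scene1.png")
d=robot.get_image("top"); crop(d,(295,160,475,275),4.4,"top1.png")
E
```

```text
5.55 [-0.32423191 -0.07972514  1.12040203]
True 8.3917 [532.61986927  50.33195     75.70304855] 0.6649739179443644 169.28058660843956 [1.18138607 2.60287138 2.4292434 ]
```

View pics/scene1.png

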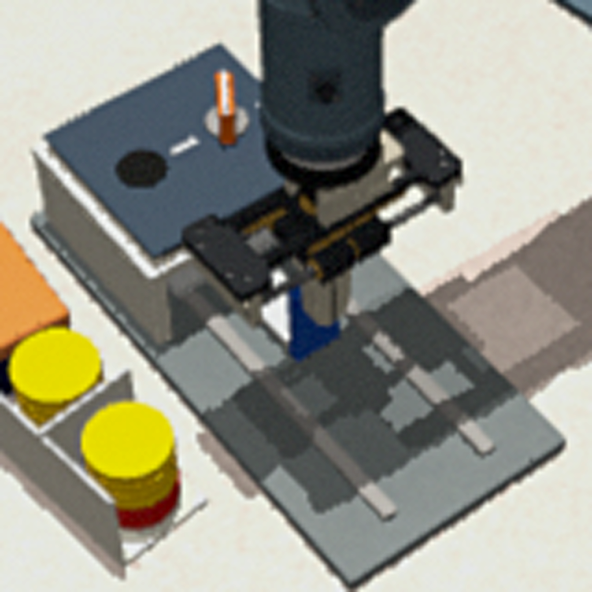

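The hand stopped at y'=169, with the paddle close to the hood. I'll push again to confirm it's on the hard stop.

```bash
python3 - <<'E'
from h import *
o=[np.pi,0,PSI+np.pi/2]
s=robot.move_linear(rd(1,155,76),o,speed=15,f_stop=22)
p=robot.current_tcp_pos(); print(s,robot.current_t(),(p[:2]-C)@EY,robot.current_contact_force())
robot.move_linear(rd(1,200,76),o,speed=120)
robot.move_linear(rd(1,200,200),o,speed=200)
robot.move_gripper(0.6)
robot.move_ptp(rd(-35,0,200),[np.pi,0,.83])
print(robot.current_t())
d=robot.get_image("scene"); crop(d,(220,90,380,250),3.7,"scene2.png")
d=robot.get_image("wrist"); cv2.imwrite("pics/wrist2.png",d["img"])
E
```

```text
True 9.0 169.45059912089317 [1.3122156  2.13186262 1.14467767]
12.0
```

View pics/scene2.png

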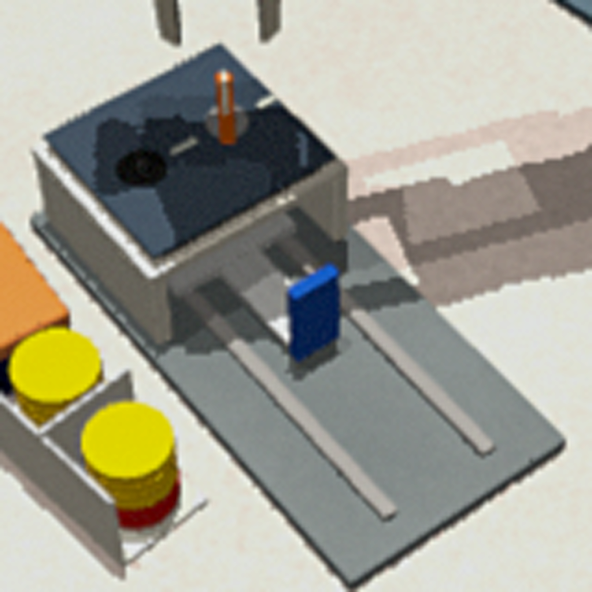

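View pics/wrist2.png

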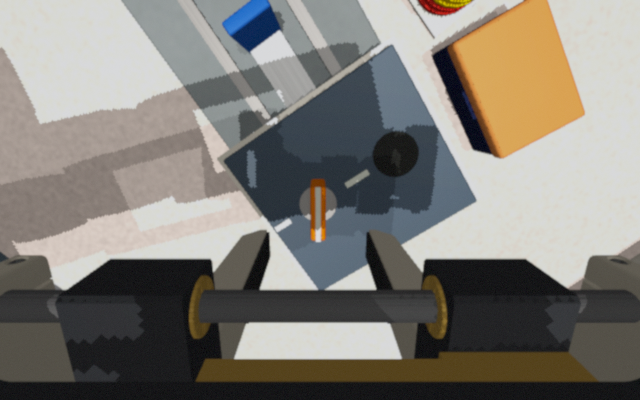

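The carriage is home: the second push hit the hard stop with no further travel. The wrist view shows the bar upright at about (318,210), square to the jaws. I'll refine the positions from this image.

```bash
python3 - <<'E'
from h import *
d=robot.get_image("wrist")
im=d["img"][160:260,280:360]
cv2.imwrite("pics/wc.png",cv2.resize(d["img"][100:260,200:500],None,fx=2.6,fy=2.6,interpolation=cv2.INTER_CUBIC))
w=lambda u,v,z: at_z(d,(u,v),z)
a,b=w(319,186,131),w(318,238,131); print("line",a,b,(a+b)/2,np.arctan2(*(a-b)[[1,0]]))
m1,m2=w(357,179,109),w(283,225,109);print("marks",np.arctan2(*(m1-m2)[[1,0]]))
q=w(396,154,109);print("pad",q, "fast from pad",q[:2]-77*EX)
print(robot.current_tcp_pos())
E
```

```text
line [484.80837767 -98.12218173 131.        ] [ 454.82376314 -129.96351188  131.        ] [ 469.81607041 -114.04284681  131.        ] 0.8154204744959306
marks -0.16218190416661135
pad [ 546.95392565 -124.83303187  109.        ] fast from pad [ 470.79569146 -113.47858933]
[ 472.96400742 -110.55886898  200.01963898]
```

View pics/wc.png

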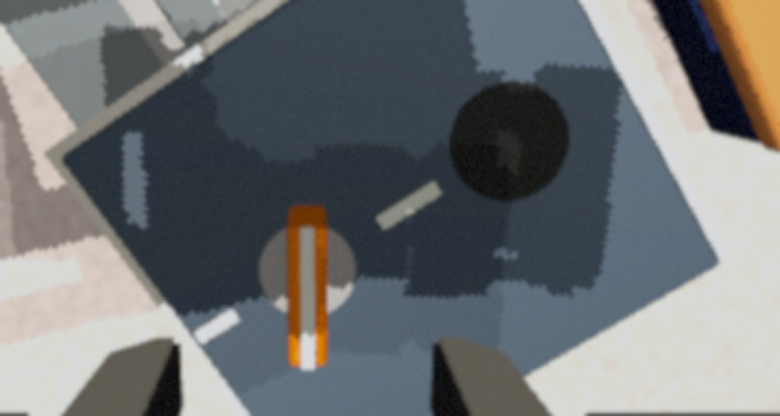

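```bash
python3 - <<'E'
from h import *
F=[471.3,-113.0]; o=[np.pi,0,.82]
robot.move_linear(F+[150],o,speed=100)
print(robot.move_linear(F+[113],o,speed=50,f_stop=10),robot.current_tcp_pos())
robot.move_gripper(0.0)
print(robot.current_gripper_width()*93,robot.current_contact_force(),robot.current_t())
robot.move_linear(F+[113],[np.pi,0,-.155],speed=50)
print(robot.current_eef_rot(),robot.current_contact_force(),robot.current_ft_torque(),robot.current_t())
robot.move_gripper(0.6)
robot.move_linear(F+[190],None,speed=120)
print(robot.current_t())
d=robot.get_image("wrist"); cv2.imwrite("pics/wrist3.png",d["img"])
d=robot.get_image("scene"); crop(d,(220,90,380,250),3.7,"scene3.png")
E
```

```text
False [ 471.49704685 -113.08731013  113.16191296]
11.888089852157579 [-0.37947186 -0.1055638   0.72518565] 14.45
[-3.14061595e+00  6.55300811e-04 -1.54149625e-01] [-1.35524913  3.76937347  4.37678889] [ 0.82223848  0.32998364 -0.01889524] 15.575
17.2333
```

View pics/wrist3.png

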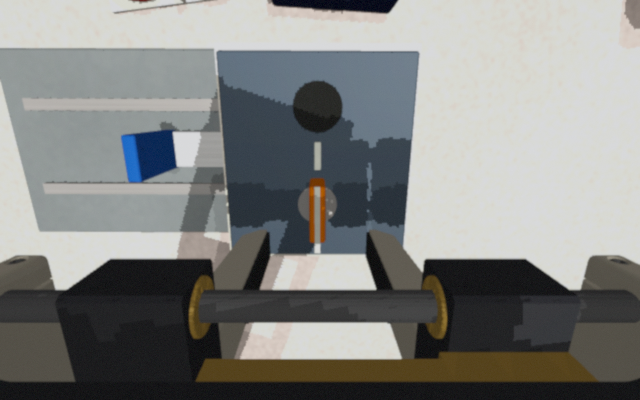

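The bar is vertical at (317,212), in line with the mark at (317,155) and the pad at (317,106), so the fastener is aligned. Next I'll press the pad.

```bash
python3 - <<'E'
from h import *
P=[547.2,-124.7]; o=[np.pi,0,-.155]
robot.move_gripper(0.0)
robot.move_linear(P+[190],o,speed=150)
robot.move_linear(P+[114],o,speed=100)
print(robot.current_contact_force())
for z in np.arange(110,95,-1.):
    robot.move_linear(P+[z],o,speed=15,f_stop=40); robot.sleep(.15)
    f=robot.current_contact_force(); print(z,robot.current_tcp_pos()[2].round(2),f.round(1))
    if abs(f[2])>22: break
print(robot.current_t())
d=robot.get_image("scene"); crop(d,(220,90,380,250),3.7,"scene4.png")
E
```

```text
[-0.18764777 -0.35192547  0.43940678]
110.0 110.08 [ 0.6 -0.7 -0.2]
109.0 109.31 [-1.  -0.4  4.2]
108.0 108.23 [0.8 0.4 5.9]
107.0 107.26 [-0.8  0.2  5.4]
106.0 106.35 [-1.   0.3  6.4]
105.0 105.42 [-0.3  0.4  6.6]
104.0 104.53 [-0.8  0.5  6.7]
103.0 103.62 [-1.3 -0.3  7.7]
102.0 102.71 [-1.5  1.   8.6]
101.0 101.81 [-1.9  0.9  9.5]
100.0 101.24 [-2.8 -0.1 12.6]
99.0 101.18 [-4.6  1.9 19.1]
98.0 101.12 [-7.1  2.1 23.9]
25.25
```

View pics/scene4.png

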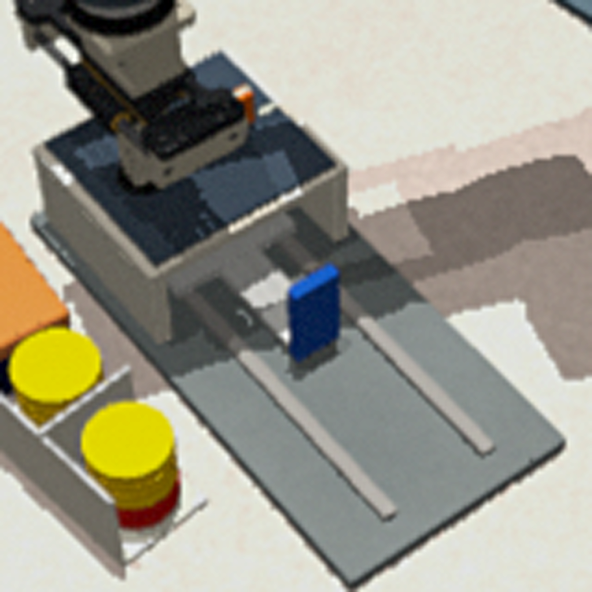

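The panel bottomed out at z≈101.1, its stated flush height, with 24 N on the fingers. The paddle hasn't moved since it went home.

```bash
python3 - <<'E'
from h import *
robot.sleep(.5); print(robot.current_tcp_pos(),robot.current_contact_force())
robot.hand_in(); print(robot.current_t())
E
```

```text
[ 547.55454669 -124.82905157  101.10321425] [-7.3546999   1.92304302 24.62459589]
the job is handed in; nothing more can be done
the job is handed in; nothing more can be done
```

I finished all three steps in order and handed the job in at about 26 s of the 58 s limit. It reported no verdict.

- **Carriage:** I pushed the paddle to its stop with closed fingers. A second push with a higher force limit hit resistance at the same place, and later pictures show the paddle hasn't moved since.
- **Fastener:** I gripped the bar, turned it by about -0.975 rad and let go. The wrist picture then showed its white line in line with the panel marks and the pad.
- **Panel:** I pressed the pad down with closed fingers. At about 101.2 mm the force rose steeply, which matches the stated flush height of 101 mm. The last reading was 101.1 mm with about 24.6 N on the fingers, and the arm is still holding it there.

I didn't touch the tip boxes or the dish rack. I didn't measure their positions again, and the close-up pictures only showed some of them. None of the checks failed or disagreed.

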